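# Snap the tube-block carrier onto the bench mixer and load it

## Robot

A 7-joint arm with a two-finger parallel gripper is mounted at the origin on a cart in front of the work surface, level with it; the furniture and walls round the work are solid. World frame = base frame: x ahead of the robot, y to its left, z up, the work surface at z = 0. Lengths are in mm, angles in degrees, forces in N, time in s.
With the tool pointing down it reaches from about 400 to 875 mm from the base axis. Payload 19.3 kg.
Tool frame: the origin (TCP) lies at the very end of the fingers, on their centre line; the grasp point (between the pads) lies 19 mm behind it (robot.pinch_z is the distance from the TCP to the grasp point, in mm); z points along the fingers, y is the direction in which the jaws open and shut (so a half turn about z gives the same grasp; the last joint's range is limited). The gripper opens to 85 mm and grips with 20 to 120 N. Pads are 22 mm wide; open, the fingers measure 114 mm over their backs; the gripper's body (76 mm by 85 mm) begins 54 mm behind the grasp point. The pads swing forward as they close: fully open they stand 13 mm farther back than shut.
Start: joints at [72.983, 29.874, -2.08, 91.645, 1.215, 58.505, -6.463], TCP at [140.51, -608.992, 231.291] pointing down, gripper open.
Joint ranges: [-166.77, 166.77], [-17.47, 122.26], [-85.68, 81.53], [9.62, 139.38], [-72.42, 252.41], [9.2, 110.78], [-144.41, 144.41]. Speed limits (degrees/s): [108.29, 108.29, 136.94, 136.94, 172.46, 172.46, 172.46].

## Interface

Orientations are given as a 3x3 rotation matrix whose columns are the frame's x, y, z axes.
In Python, from station import robot gives the robot as it stands.
- The arm moves only by the tool jog_arm, never from a script. Its argument "commands" is a list of rows, each a list of 4 numbers: the shift along the tool's x, y, z in cm, then the turn about the tool's z in degrees. In form: [[tx, ty, tz, roll], ...]. A call has exactly 10 rows; each row is the pose to reach, as a shift and turn from the pose commanded when the call began, along the tool's axes at that moment; what a row does not reach only later rows make up. A row lasts 1/10 s, in which the tool goes at most 50 mm and 8.59 degrees, less where a joint would pass 70% of its speed; a pose out of reach is approached as far as the arm can. A call with a gripper value outside its range is refused whole. "hand" is the closure in counts, from 0 (fully open) to 255 (shut), set as the call begins (left out, the last holds). The fingers move at their own pace and stop on an object; "newtons" is the grip in N (left out, the last holds). Time passes only in rows, so rows that repeat a pose let the fingers close, or fill a call up. It gives the time, the measured TCP pose, the force and the opening at its end, in the units of the state.
- robot.get_obs(): the state, without advancing time (a new reading comes with each control period).
- robot.read_camera(name): name is "side" or "top"; returns the picture (384x512x3 uint8, blue, green, red); there is no depth.
- robot.camera_model(name): a dict with "vfov" (degrees; the focal length in pixels is half the picture's height over the tangent of half this angle, whatever the lens; pixels are square), "cx", "cy" (the principal point, pixels), "dist" ([k1, k2, p1, p2, k3] as OpenCV has them; the pictures are not rectified), "R" (3x3) and "t" (3): a world point X has camera coordinates R X + t. Camera axes: x right, y down, z forward; pixel columns grow to the right and rows downward; lengths in mm; the calibration is good to about 2 mm. A picture is of the moment at which its call begins. camera_model takes no time and is no camera call.
- robot.close_job(): hands the job in, once; it reports no verdict.
The state is a dict: "time": time; "joint_positions": joint angles; "joint_velocities": joint speeds; "joint_efforts": joint torques, N m; "tool_pos": TCP position; "eef_rot": TCP orientation; "ft_force": force on the tool from outside, world axes, zero at the start; "wrist_torque": the same for the moment, N m; "gripper_width": finger opening in mm.
Only numpy, scipy, OpenCV 4.12 (cv2) and the standard library are available. Lean on these libraries where they do the work, as an engineer would, in place of code of your own. Each camera call takes 0.05 s, during which the arm holds its last target.

## Task

Get the bench mixer ready for a run: take the metal tube-block carrier, fit the square socket in its underside over the mixer's square drive and push it down with a firm but careful hand until the drive's spring ball clicks and the carrier sits fully home on the drive's shoulder, without forcing it. Then set the tube block flat inside the carrier's lips and let go. Leave the timer, the beaker, the power adapter and the marker pen where they are.

Things in the scene. Friction and masses are not known exactly. Their poses are not given: they have to be found in the camera images.
- mixer: Bench mixer fixed on the worktop: white box, 64 mm high, from x = -62 (its dial to -73) to +52 mm and y = -60 to +60 mm about the origin, panel facing -x. Origin on the worktop under the axis of its orbit, z up. On top a round plate 88 mm wide (to z = 70 mm), then black bellows tapering from 76 to 60 mm (to z = 84 mm), out of which the steel drive stands.
- mixer_axis (a point): Point on the mixer's orbit axis at the height of the drive's shoulder, a round steel collar 32 mm wide (mixer frame 0, 0, 90 mm; same axes). A fully home carrier has its underside at this height. More than 50 N between carrier and mixer while fitting it counts as forcing.
- mixer_top (a point): Point on the orbit axis at the height of the drive's end (mixer frame 0, 0, 110 mm). The drive is an upright 12 x 12 mm steel square, top edges bevelled 0.8 mm, sides always parallel to the mixer's x and y. It circles in use; it has stopped, and stays held, with its centre 4 mm off this point in a direction that differs each time and is not measured: look or feel for it.
- detent_ball (a joint): How far the drive's spring ball is pressed in, m: 0 = out (bare drive, or in the socket's groove), about 0.0015 riding in the bore. It stands 2.2 mm out of the drive's +x face, 9 mm above the shoulder. The socket's mouth meets it about 12 mm above home; passing it takes about 8 to 14 N, then it rides the bore and springs into the groove over the last 3 mm.
- carrier: Aluminium tube-block carrier, about 0.16 kg, standing on its hub. Origin: centre of the hub's underside, z up. Hub 44 mm (x) by 50 mm (y), 28 mm high; its flat sides at x = -22 and +22 mm are free from top to bottom over y = -24 to +24 mm: grip it there from above. At both ends in y, above, is a cradle 76 mm wide (x).
- carrier_socket (a point): Centre of the socket's mouth in the underside of the hub (the carrier's origin). Socket 13 x 13 mm, sides along the carrier's x and y, 22 mm deep, sharp-edged, with a groove for the ball all round 6 to 12 mm above the mouth, so any quarter turn fits. It slips over the drive when turned less than about 4 degrees and less than about 1 mm off.
- carrier_seat (a point): Centre of the level on which the block lies: the cradle floors (6 mm thick), carrier frame 0, 0, 28 mm. The floors reach from 24 to 58 mm either way in y; lips stand 9 mm above them: end lips with inner faces at y = -54.5 and +54.5 mm, corner lips with inner faces at x = -35 and +35 mm over the last 20 mm at each end. The middle is open at the sides for fingers.
- tube_block: Orange micro tube block, 66 mm (x) by 104 mm (y), 26 mm high, solid, about 0.12 kg, loose on the worktop. Origin: centre of its underside, z up. In the carrier it lies lengthwise along the carrier's y (either way round), on the cradle floors, with 2 to 2.5 mm play to the lips.
- timer: Grey-white timer, 64 x 66 x 19 mm, lying on the worktop; to be left alone.
- beaker: Clear beaker, 67 mm wide, 83 mm high, standing on the worktop; to be left alone.
- adapter: Black power adapter, 120 x 70 x 34 mm, on the worktop; to be left alone.
- marker: Marker pen, 134 mm long, 12 mm thick, lying on the worktop; to be left alone.

How it is judged (in metres and radians):
On the way:
1. the carrier is fully home on the drive's shoulder, upright, and the ball has sprung out into the groove, with the tube block not yet in it (z of carrier in the frame of mixer between 0.088 and 0.0912 m and horizontal distance between carrier and mixer_axis below 0.007 m and angle between carrier's own z axis and vertical below 0.06 rad and value of joint detent_ball below 0.0008 m and horizontal distance between tube_block and carrier above 0.06 m), for 0.2 s.
At the end, for the whole second after the job is handed in: Carrier home on the drive: underside within 1.2 mm of the shoulder, upright within 3.4 deg, within 7 mm of the orbit axis, ball out in the groove (under 0.8 mm pressed). Block inside the lips, on the floors within 1.5 mm, centred within 5 mm, flat within 2.3 deg, lengthwise; both at rest (z of carrier in the frame of mixer between 0.088 and 0.0912 m and horizontal distance between carrier and mixer_axis below 0.007 m and angle between carrier's own z axis and vertical below 0.06 rad and value of joint detent_ball below 0.0008 m and z of tube_block in the frame of carrier between 0.0265 and 0.0295 m and horizontal distance between tube_block and carrier below 0.005 m and angle between the z axis of tube_block and the z axis of carrier, either way round below 0.04 rad and angle between the y axis of tube_block and the y axis of carrier, either way round below 0.12 rad and linear speed of each of tube_block, carrier below 0.01 m/s); the robot touches nothing.
It fails at once if the carrier is forced on the mixer while it is being fitted (more than 50 N between them) (contact force between carrier and mixer above 50 N and horizontal distance between tube_block and carrier above 0.06 m).
It fails at once if the timer, beaker, adapter or marker is moved by more than 25 mm (distance of any of timer, beaker, adapter, marker from where it was at the start of the episode above 0.025 m).
It also fails if it takes over 69 s, if anything falls off the work surface, if the arm or the gripper's body presses on something with over 40 N, if the wrist force passes 120 N, or if a joint passes its speed limit or range.

## Working session

There is one attempt and no reset: what is moved stays moved. The work goes in short steps, Python scripts to look and compute and a tool call to move; the robot and the scene stay as the last step left them, time stands still between calls to the robot, and variables do not carry over. Pictures are saved under pics/ and viewed, and the job is handed in when it is done.

Besides the shell and the picture viewer there is one more tool, called after "Call:" as name(argument=value, ...), one argument or row to a line, values as JSON. jog_arm: Moves the arm, as the interface text tells. Its arguments: {"type":"object","properties":{"commands":{"type":"array","items":{"type":"array","items":{"type":"number"}}},"hand":{"type":"number"},"newtons":{"type":"number"}},"required":["commands"]}

```bash
ls; mkdir -p pics; python3 - <<'E'
from station import robot
import cv2,json
o=robot.get_obs(); print(o)
for n in ("side","top"):
    cv2.imwrite(f"pics/{n}0.png",robot.read_camera(n)); print(n,robot.camera_model(n))
E
```

```text
pics
{'time': 0.0, 'joint_positions': array([72.98336669, 29.91099139, -2.08092925, 91.67400889,  1.21295378,
       58.50391251, -6.46366251]), 'joint_velocities': array([ 0.10496093,  0.00824218,  0.05464568,  0.00921816, -0.02512587,
        0.00419426,  0.04406986]), 'joint_efforts': array([-1.15555460e-03, -9.27130795e+01,  1.97922617e+00, -3.69938922e+01,
        1.77865068e-02,  8.28199438e-03, -6.01557895e-05]), 'tool_pos': array([ 140.42559584, -608.66860918,  230.70443531]), 'eef_rot': array([[ 9.74401873e-01,  2.24813001e-01, -3.22590358e-04],
       [ 2.24813224e-01, -9.74401228e-01,  1.12265980e-03],
       [-6.19439221e-05, -1.16644439e-03, -9.99999318e-01]]), 'ft_force': array([-0.66659235,  0.27740003,  0.03439381]), 'wrist_torque': array([-0.05994229, -0.02652639,  0.01023004]), 'gripper_width': 85.61469265930408}
side {'vfov': 51.82335731191215, 'cx': 261.0028978187031, 'cy': 190.0593598623863, 'dist': array([0.0213941, 0.       , 0.       , 0.       , 0.       ]), 'R': array([[ 0.03805982, -0.99926473,  0.00463178],
       [-0.89037078, -0.03601578, -0.45380913],
       [ 0.45364228,  0.0131479 , -0.89108687]]), 't': array([294.83222069, 532.25773588, 801.10949542])}
top {'vfov': 57.94036570271624, 'cx': 255.94546859110784, 'cy': 187.81838798001996, 'dist': array([0.00987384, 0.        , 0.        , 0.        , 0.        ]), 'R': array([[-8.39613562e-04, -9.99988867e-01, -4.64333299e-03],
       [-9.76538442e-01,  1.81980943e-03, -2.15335460e-01],
       [ 2.15341513e-01,  4.35359459e-03, -9.76529098e-01]]), 't': array([322.47486328, 558.85605934, 805.93771872])}
```

View pics/side0.png

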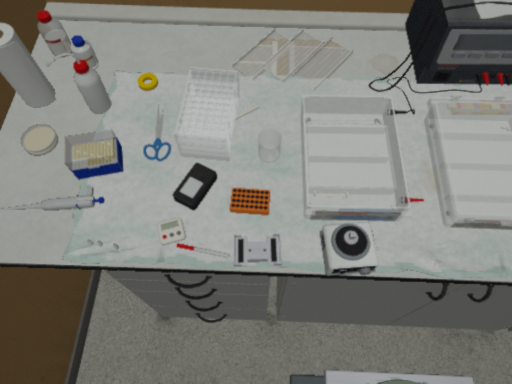

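View pics/top0.png

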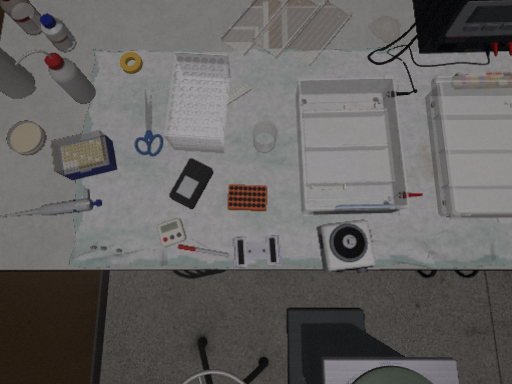

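```bash
python3 - <<'E'
import cv2
for n,b in (("side",(315,215,70,60)),("top",(310,210,75,65)),("side",(225,180,70,90)),("top",(220,175,70,95))):
    im=cv2.imread(f"pics/{n}0.png"); x,y,w,h=b
    s=8 if y>200 else 6
    cv2.imwrite(f"pics/c_{n}_{x}.png",cv2.resize(im[y:y+h,x:x+w],None,fx=s,fy=s,interpolation=cv2.INTER_CUBIC))
E
```

```text
(no output)
```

View pics/c_side_315.png

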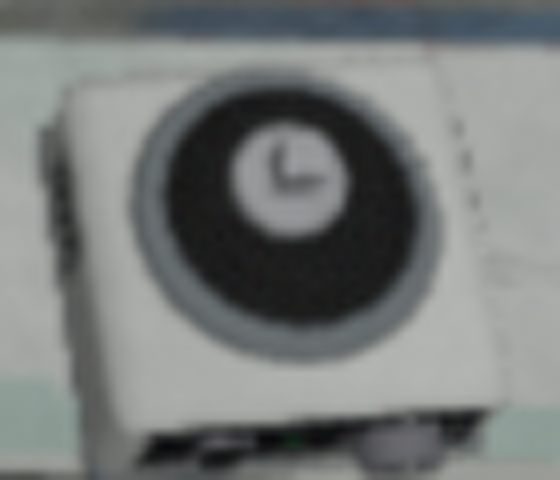

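View pics/c_top_310.png

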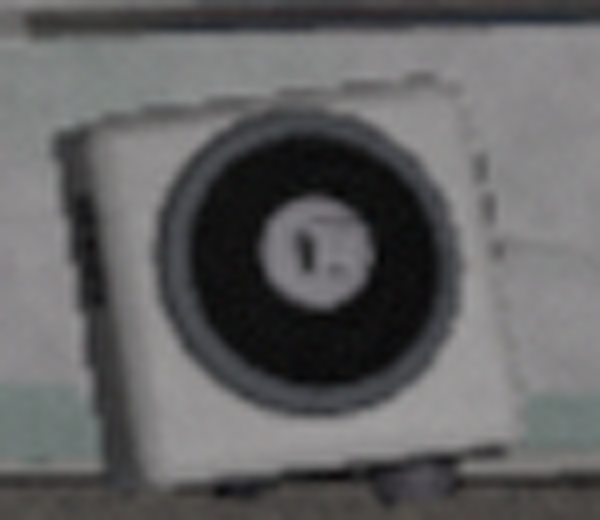

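View pics/c_side_225.png

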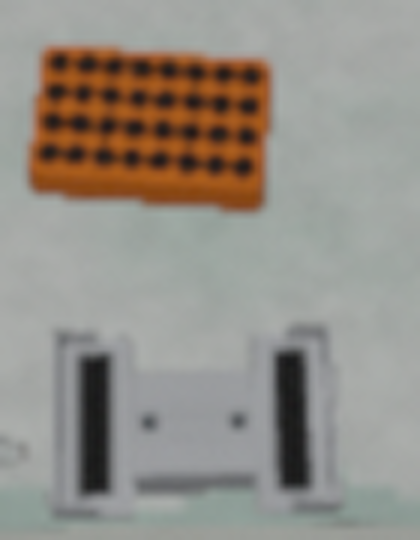

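View pics/c_top_220.png

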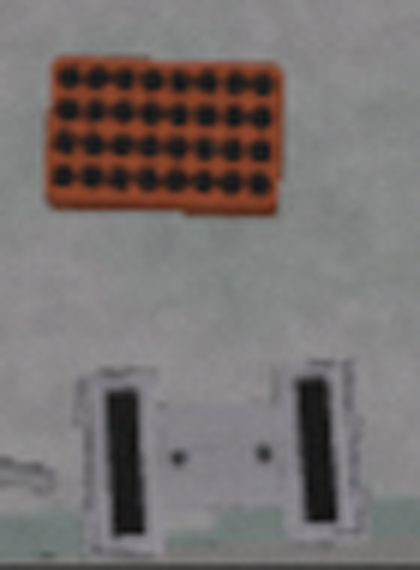

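```bash
cat > h.py <<'E'
import cv2, numpy as np
from station import robot
def K(m,h=384):
    f=h/2/np.tan(np.radians(m["vfov"])/2); return np.array([[f,0,m["cx"]],[0,f,m["cy"]],[0,0,1.]])
def rays(n,uv):
    m=robot.camera_model(n); uv=np.asarray(uv,float).reshape(-1,1,2)
    p=cv2.undistortPoints(uv,K(m),np.array(m["dist"])).reshape(-1,2)
    R=np.array(m["R"]);t=np.array(m["t"])
    d=np.c_[p,np.ones(len(p))]@R; return -R.T@t,d
def onplane(n,uv,z):
    c,d=rays(n,uv); s=(z-c[2])/d[:,2]; return (c+s[:,None]*d)[:,:2]
def proj(n,X):
    m=robot.camera_model(n); R=np.array(m["R"]);t=np.array(m["t"])
    return cv2.projectPoints(np.asarray(X,float).reshape(-1,1,3),cv2.Rodrigues(R)[0],t,K(m),np.array(m["dist"]))[0].reshape(-1,2)
E
python3 - <<'E'
from h import *
def fitcirc(P):
    A=np.c_[2*P,np.ones(len(P))]; s=np.linalg.lstsq(A,(P**2).sum(1),rcond=None)[0]
    return s[:2],np.sqrt(s[2]+s[0]**2+s[1]**2)
for n in("side","top"):
    im=cv2.imread(f"pics/{n}0.png"); g=cv2.cvtColor(im,cv2.COLOR_BGR2GRAY)
    S=8; up=cv2.resize(g,None,fx=S,fy=S,interpolation=cv2.INTER_CUBIC)
    def topx(c): return (c.reshape(-1,2)+0.5)/S-0.5
    # bellows dark
    roi=np.zeros_like(up); x,y,w,h=(330,222,42,36) if n=="side" else (328,222,42,42)
    m=np.zeros_like(up); 
    lo=70
    m[y*S:(y+h)*S,x*S:(x+w)*S]=(up[y*S:(y+h)*S,x*S:(x+w)*S]<lo)*255
    cs,hi=cv2.findContours(m,cv2.RETR_CCOMP,cv2.CHAIN_APPROX_NONE)
    for c,hh in zip(cs,hi[0]):
        if cv2.contourArea(c)<3000: continue
        print(n,"hole" if hh[3]>=0 else "outer",cv2.contourArea(c)/64,cv2.fitEllipse(topx(c).astype(np.float32)))
        zs=(90,) if hh[3]>=0 else (70,76,84)
        for z in zs: print("  z",z,fitcirc(onplane(n,topx(c),z)))
    # orange
    hsv=cv2.cvtColor(im,cv2.COLOR_BGR2HSV); 
    m=cv2.inRange(hsv,(3,150,60),(20,255,255)); m=cv2.morphologyEx(m,cv2.MORPH_CLOSE,np.ones((5,5)))
    cs,_=cv2.findContours(m,cv2.RETR_EXTERNAL,cv2.CHAIN_APPROX_NONE); c=max(cs,key=cv2.contourArea)
    print(n,"orange",cv2.minAreaRect(c), "as z26", cv2.minAreaRect(onplane(n,c,26).astype(np.float32)))
    # strips
    x,y,w,h=(228,232,56,35) if n=="side" else (230,232,56,36)
    m=np.zeros_like(up); m[y*S:(y+h)*S,x*S:(x+w)*S]=(up[y*S:(y+h)*S,x*S:(x+w)*S]<75)*255
    cs,_=cv2.findContours(m,cv2.RETR_EXTERNAL,cv2.CHAIN_APPROX_NONE)
    for c in cs:
        if cv2.contourArea(c)<1500: continue
        P=onplane(n,topx(c),28); print(n,"strip",topx(c).mean(0),[np.round(v,1) for v in cv2.minAreaRect(P.astype(np.float32))])
E
```

```text
side outer 734.7109375 ((350.85992431640625, 240.4022979736328), (28.725276947021484, 32.58292770385742), 121.06436920166016)
  z 70 (array([425.50653753,  99.66715551]), np.float64(36.98218382111257))
  z 76 (array([423.29234124, 101.0488983 ]), np.float64(36.731183739807))
  z 84 (array([420.34007952, 102.89122202]), np.float64(36.39651696473942))
side hole 173.3125 ((350.6818542480469, 237.01031494140625), (14.401166915893555, 15.32927417755127), 124.5577392578125)
  z 90 (array([425.90638287, 104.09750236]), np.float64(17.687505896468284))
side orange ((249.6793212890625, 200.84828186035156), (38.36701965332031, 24.332326889038086), 4.763641834259033) as z26 ((539.8375244140625, 345.0042419433594), (99.4944839477539, 69.89500427246094), 87.50198364257812)
side strip [240.32291667 250.31066176] [array([404.3, 361.1]), array([57.1, 10.5]), np.float64(3.4)]
side strip [273.19306931 249.55290842] [array([409.7, 281. ]), array([57.3, 11.3]), np.float64(3.7)]
top outer 883.7109375 ((349.13427734375, 242.04014587402344), (32.751747131347656, 34.50703811645508), 139.4095458984375)
  z 70
[... 489 characters left out ...]
744384766, 37.827701568603516), 133.11209106445312)
  z 70 (array([423.97637678, 101.65526881]), np.float64(43.11174809658464))
  z 76 (array([423.60792664, 103.20229787]), np.float64(42.80338874134224))
  z 84 (array([423.1166598 , 105.26500328]), np.float64(42.39224293434908))
top orange ((247.0255584716797, 197.36102294921875), (38.20944595336914, 24.460439682006836), 2.2906100749969482) as z26 ((542.1270751953125, 345.1003112792969), (99.10330200195312, 64.51084899902344), 87.59561157226562)
top strip [240.35361111 251.73277778] [array([403.6, 361. ]), array([59.9, 13.8]), np.float64(3.6)]
top strip [272.31390766 249.61627252] [array([408.8, 281.2]), array([60. , 13.9]), np.float64(3.6)]
```

```bash
python3 - <<'E'
from h import *
for n,(ox,oy),c in (("side",(315,215),[(65,88),(435,58),(500,405),(130,435)]),("top",(310,210),[(92,122),(458,88),(520,448),(155,488)])):
    uv=[(ox+(a+.5)/8-.5,oy+(b+.5)/8-.5) for a,b in c]
    P=onplane(n,uv,64); print(n,P.round(1).tolist(),P.mean(0))
    P=np.array(P); e=[P[1]-P[0],P[2]-P[3],P[3]-P[0],P[2]-P[1]]
    for v in e: print(np.linalg.norm(v).round(1),np.degrees(np.arctan2(v[1],v[0])).round(1))
    mod=robot.camera_model(n); print("cam",-np.array(mod["R"]).T@np.array(mod["t"]))
    # overlay
    im=cv2.imread(f"pics/{n}0.png"); im=im[oy:oy+65,ox:ox+75]; im=cv2.resize(im,None,fx=8,fy=8,interpolation=cv2.INTER_CUBIC)
    th=np.radians(6); Rz=np.array([[np.cos(th),-np.sin(th)],[np.sin(th),np.cos(th)]])
    sq=np.array([[-6,-6],[6,-6],[6,6],[-6,6]])@Rz.T+[425.7,104.2]
    for z,col in((90,(0,0,255)),(110,(0,255,0))):
        q=(proj(n,np.c_[sq,np.full(4,z)])-[ox,oy]+.5)*8-.5
        cv2.polylines(im,[q.astype(int)],True,col,1)
    a=np.linspace(0,2*np.pi,60); ci=np.c_[425.7+16*np.cos(a),104.2+16*np.sin(a),np.full(60,90)]
    cv2.polylines(im,[((proj(n,ci)-[ox,oy]+.5)*8-.5).astype(int)],True,(255,0,0),1)
    cv2.imwrite(f"pics/ov_{n}.png",im)
E
```

```text
side [[462.2, 163.7], [476.5, 51.3], [369.2, 42.0], [356.0, 148.7]] [415.99104853 101.45513303]
113.3 -82.7
107.5 -82.9
107.2 -171.9
107.7 -175.1
cam [ 99.26833971 303.25221259 954.0359803 ]
top [[466.3, 163.3], [476.5, 51.5], [369.6, 40.8], [358.0, 149.2]] [417.59750052 101.20017032]
112.2 -84.7
109.1 -83.9
109.2 -172.6
107.5 -174.3
cam [372.46333177 317.94553562 908.86051836]
```

View pics/ov_side.png

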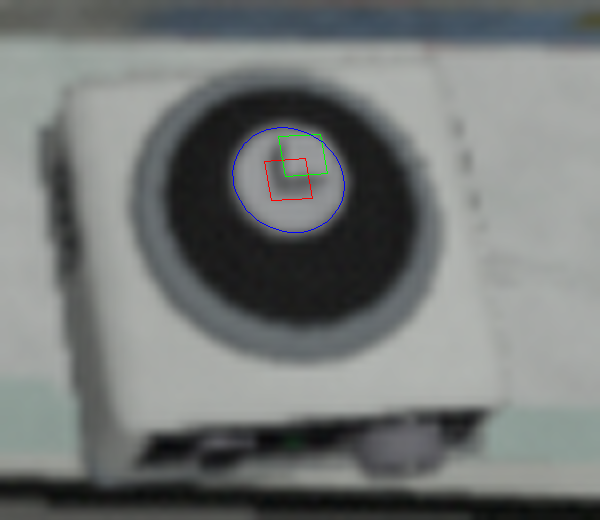

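View pics/ov_top.png

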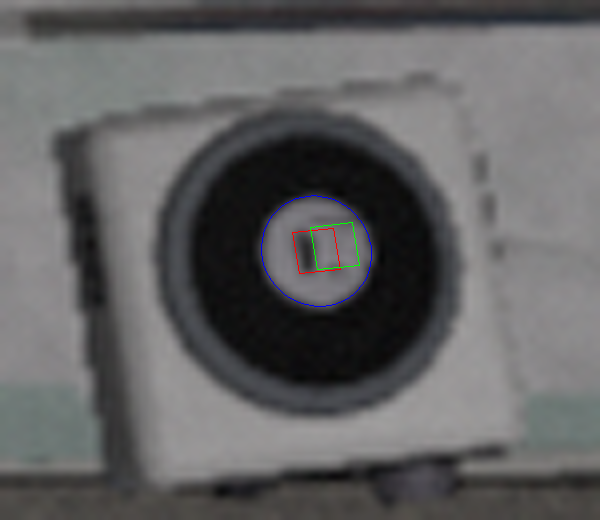

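Call:
jog_arm(
  commands=[
    [2, -0.8, 0, -2],
    [6, -2.4, 0, -6],
    [11, -4.2, 0, -10],
    [16, -6, 0, -14],
    [21, -8, 0, -18],
    [26, -10, 0, -22],
    [31, -12, 0, -26],
    [36, -14, 0, -30],
    [41, -15.8, 0, -35],
    [46, -17.5, 0, -40],
  ],
  hand=0,
  newtons=80,
)

```text
time: 1.1
tool_pos: [527.7, -347.6, 231.3]
eef_rot: [[0.598, 0.801, -0.0], [0.801, -0.598, 0.0], [0.0, -0.0, -1.0]]
ft_force: [0.2, 0.1, 0.5]
gripper_width: 85.3
```

```bash
python3 - <<'E'
from h import *
o=robot.get_obs(); print(o["time"],o["joint_positions"].round(1),o["tool_pos"].round(1),o["eef_rot"].round(3).tolist(),o["ft_force"])
E
```

```text
1.1 [ 38.7  31.2 -16.1  90.    9.5  60.2 -16.6] [ 527.7 -347.6  231.3] [[0.598, 0.801, -0.0], [0.801, -0.598, 0.0], [0.0, -0.0, -1.0]] [0.22009052 0.05650819 0.51647474]
```

Call:
jog_arm(
  commands=[
    [3.5, -1.9, 0, -2],
    [7.5, -4, 0, -4],
    [12, -6.5, 0, -6],
    [16, -8.7, 0, -8],
    [20, -10.9, 0, -10],
    [24, -13, 0, -12],
    [28, -15.2, 0, -14],
    [32, -17.4, 0, -17],
    [36, -19.6, 0, -20],
    [40, -21.8, 0, -23],
  ],
)

```text
time: 2.1
tool_pos: [592.3, 103.3, 231.3]
eef_rot: [[0.239, 0.971, -0.0], [0.971, -0.239, -0.0], [-0.0, -0.0, -1.0]]
ft_force: [1.1, -0.2, -0.3]
gripper_width: 85.2
```

```bash
python3 - <<'E'
from h import *
o=robot.get_obs(); print(o["time"],o["joint_positions"].round(1),o["tool_pos"].round(1),o["eef_rot"].round(3).tolist(),o["ft_force"])
E
```

```text
2.1 [  2.7  29.6 -26.4  94.4  14.7  59.5 -42.1] [592.3 103.3 231.3] [[0.239, 0.971, -0.0], [0.971, -0.239, -0.0], [-0.0, -0.0, -1.0]] [ 1.1268807  -0.19595233 -0.25273615]
```

Call:
jog_arm(
  commands=[
    [2, -3.2, 0, -2],
    [4, -6.5, 1, -4],
    [6, -10, 2, -7],
    [8, -13.5, 3, -10],
    [10, -17, 4.5, -13],
    [12, -20, 6, -15],
    [13.5, -22.8, 7, -17],
    [14.8, -25.2, 8, -17.7],
    [14.8, -25.2, 8, -17.7],
    [14.8, -25.2, 8, -17.7],
  ],
)

```text
time: 3.1
tool_pos: [383.4, 305.8, 151.2]
eef_rot: [[-0.066, 0.998, -0.0], [0.998, 0.066, -0.0], [-0.0, -0.0, -1.0]]
ft_force: [0.0, -0.4, -0.0]
gripper_width: 85.2
```

```bash
python3 - <<'E'
from h import *
o=robot.get_obs(); print(o["time"],o["joint_positions"].round(1),o["tool_pos"].round(1),o["eef_rot"].round(3).tolist(),o["ft_force"])
for n in("side","top"):
    im=robot.read_camera(n); cv2.imwrite(f"pics/{n}1.png",im)
    cv2.imwrite(f"pics/{n}1c.png",cv2.resize(im[170:290,200:400],None,fx=4,fy=4,interpolation=cv2.INTER_CUBIC))
E
```

```text
3.1 [-20.3  27.2 -32.8 114.7  20.9  43.9 -61.7] [383.4 305.8 151.2] [[-0.066, 0.998, -0.0], [0.998, 0.066, -0.0], [-0.0, -0.0, -1.0]] [ 0.00952415 -0.36933142 -0.00364357]
```

View pics/side1c.png

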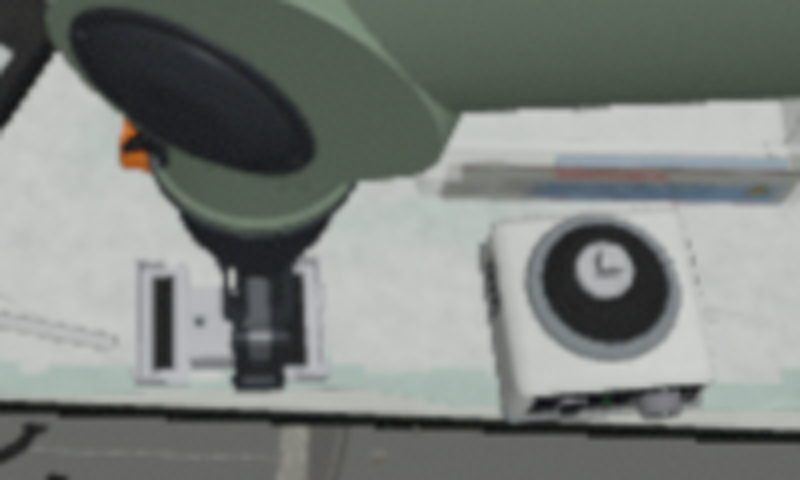

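View pics/top1c.png

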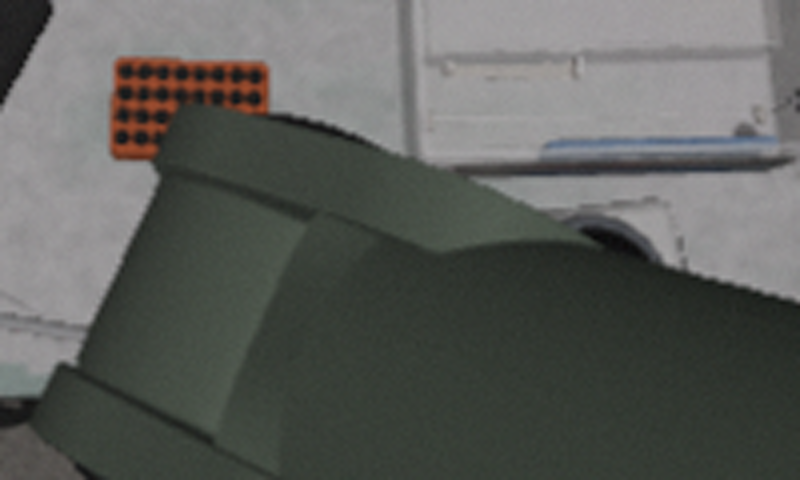

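Call:
jog_arm(
  commands=[
    [0.7, 1.2, 0, 0],
    [1.37, 2.42, 1, 0],
    [1.37, 2.42, 3, 0],
    [1.37, 2.42, 5.5, 0],
    [1.37, 2.42, 8, 0],
    [1.37, 2.42, 10.5, 0],
    [1.37, 2.42, 12.5, 0],
    [1.37, 2.42, 13.5, 0],
    [1.37, 2.42, 14.0, 0],
    [1.37, 2.42, 14.0, 0],
  ],
)

```text
time: 4.2
tool_pos: [407.6, 320.5, 11.4]
eef_rot: [[-0.064, 0.998, 0.0], [0.998, 0.064, -0.0], [-0.0, 0.0, -1.0]]
ft_force: [-0.0, -0.4, 0.1]
gripper_width: 85.5
```

```bash
python3 - <<'E'
from h import *
o=robot.get_obs(); print(o["time"],o["joint_positions"].round(1),o["tool_pos"].round(1),o["eef_rot"].round(3).tolist(),o["ft_force"])
for n in("side",):
    im=robot.read_camera(n); cv2.imwrite(f"pics/{n}2.png",im)
    cv2.imwrite(f"pics/{n}2c.png",cv2.resize(im[200:290,210:310],None,fx=6,fy=6,interpolation=cv2.INTER_CUBIC))
E
```

```text
4.2 [-27.5  42.  -23.4 114.6  32.3  29.8 -70.4] [407.6 320.5  11.4] [[-0.064, 0.998, 0.0], [0.998, 0.064, -0.0], [-0.0, 0.0, -1.0]] [-0.0446223  -0.39519064  0.09264086]
```

View pics/side2c.png

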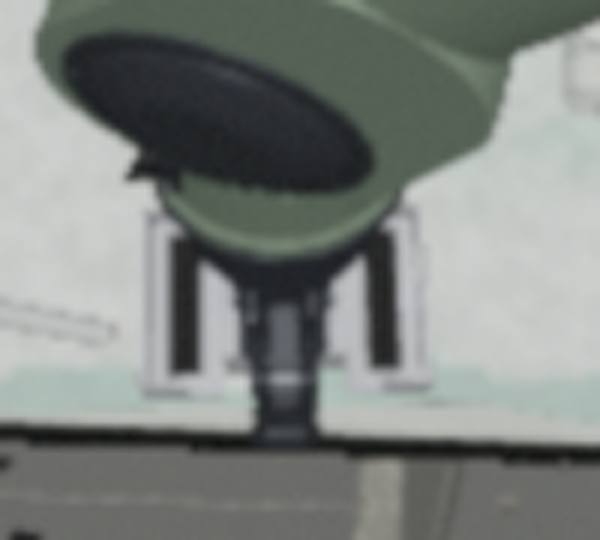

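Call:
jog_arm(
  commands=[
    [0, 0, 0.3, 0],
    [0, 0, 0.6, 0],
    [0, 0, 0.8, 0],
    [0, 0, 0.8, 0],
    [0, 0, 0.8, 0],
    [0, 0, 0.8, 0],
    [0, 0, 0.8, 0],
    [0, 0, 0.8, 0],
    [0, 0, 0.8, 0],
    [0, 0, 0.8, 0],
  ],
)

```text
time: 5.25
tool_pos: [407.3, 320.7, 3.3]
eef_rot: [[-0.064, 0.998, 0.0], [0.998, 0.064, 0.0], [0.0, 0.0, -1.0]]
ft_force: [0.4, -0.0, -0.0]
gripper_width: 85.4
```

Call:
jog_arm(
  commands=[
    [0, 0, 0, 0],
    [0, 0, 0, 0],
    [0, 0, 0, 0],
    [0, 0, 0, 0],
    [0, 0, 0, 0],
    [0, 0, 0, 0],
    [0, 0, 0, 0],
    [0, 0, 0, 0],
    [0, 0, 0, 0],
    [0, 0, 0, 0],
  ],
  hand=255,
  newtons=80,
)

```text
time: 6.25
tool_pos: [407.3, 320.7, 3.7]
eef_rot: [[-0.065, 0.998, 0.0], [0.998, 0.065, -0.0], [-0.0, 0.0, -1.0]]
ft_force: [-1.9, -1.5, 10.6]
gripper_width: 42.2
```

Call:
jog_arm(
  commands=[
    [0, 0, -0.5, 0],
    [0, 0, -1.5, 0],
    [0, 0, -3, 0],
    [0, 0, -5, 0],
    [0, 0, -7.5, 0],
    [0, 0, -10, 0],
    [0, 0, -12, 0],
    [0, 0, -13, 0],
    [0, 0, -13, 0],
    [0, 0, -13, 0],
  ],
)

```text
time: 7.25
tool_pos: [407.2, 320.4, 133.0]
eef_rot: [[-0.064, 0.998, -0.0], [0.998, 0.064, -0.0], [-0.0, -0.0, -1.0]]
ft_force: [-1.0, 0.5, -2.6]
gripper_width: 42.6
```

```bash
python3 - <<'E'
from h import *
o=robot.get_obs(); print(o["time"],o["joint_positions"].round(1),o["tool_pos"].round(1),o["eef_rot"].round(3).tolist(),o["ft_force"],o["gripper_width"])
for n in("side",):
    im=robot.read_camera(n); cv2.imwrite(f"pics/{n}3.png",im)
    cv2.imwrite(f"pics/{n}3c.png",cv2.resize(im[180:290,200:310],None,fx=5,fy=5,interpolation=cv2.INTER_CUBIC))
E
```

```text
7.25 [-21.2  30.9 -31.6 111.6  22.9  43.8 -62.3] [407.2 320.4 133. ] [[-0.064, 0.998, -0.0], [0.998, 0.064, -0.0], [-0.0, -0.0, -1.0]] [-1.02443179  0.49728993 -2.58616439] 42.5815504121075
```

View pics/side3c.png

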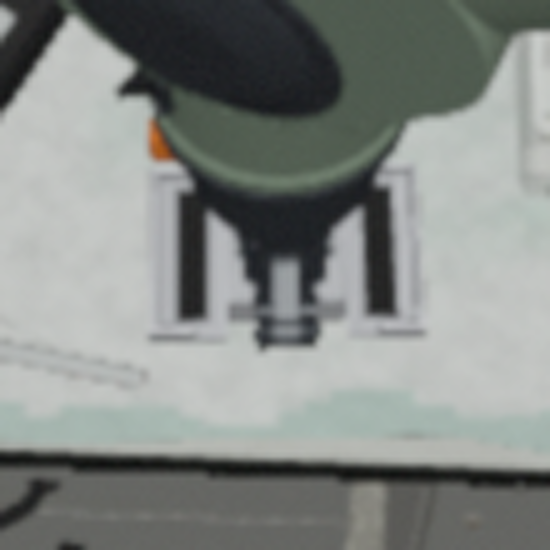

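```bash
cat > strips.py <<'E'
from h import *
S=8
def strips(im,n,box,z,thr=75):
    g=cv2.cvtColor(im,cv2.COLOR_BGR2GRAY); up=cv2.resize(g,None,fx=S,fy=S,interpolation=cv2.INTER_CUBIC)
    x,y,w,h=box; m=np.zeros_like(up); m[y*S:(y+h)*S,x*S:(x+w)*S]=(up[y*S:(y+h)*S,x*S:(x+w)*S]<thr)*255
    cs,_=cv2.findContours(m,cv2.RETR_EXTERNAL,cv2.CHAIN_APPROX_NONE); out=[]
    for c in cs:
        if cv2.contourArea(c)<1500: continue
        P=onplane(n,(c.reshape(-1,2)+.5)/S-.5,z); r=cv2.minAreaRect(P.astype(np.float32))
        out.append((P,r))
    return out
E
python3 - <<'E'
from strips import *
im=cv2.imread("pics/side0.png")
for nm,im,boxes,z in(("before",im,[(228,232,20,35),(262,232,20,35)],28),("after",cv2.imread("pics/side3.png"),[(233,220,11,26),(273,220,8,26)],157.3)):
    for b in boxes:
        for P,r in strips(im,"side",b,z):
            # near end x, left/right edges y at near 20 mm
            x0=P[:,0].min(); Q=P[(P[:,0]>x0+5)&(P[:,0]<x0+22)]
            mid=np.median(Q[:,1]); L=Q[Q[:,1]>mid];Rr=Q[Q[:,1]<mid]
            pl=np.polyfit(L[:,0],L[:,1],1);pr=np.polyfit(Rr[:,0],Rr[:,1],1)
            print(nm,"xnear %.1f"%x0,"ymid at x0+10: %.2f"%((np.polyval(pl,x0+10)+np.polyval(pr,x0+10))/2),"w %.1f"%(np.polyval(pl,x0+10)-np.polyval(pr,x0+10)),np.degrees(np.arctan([pl[0],pr[0]])),r)
E
```

```text
before xnear 375.7 ymid at x0+10: 359.91 w 10.3 [3.70343125 3.42009657] ((404.30010986328125, 361.1358337402344), (57.06801223754883, 10.486760139465332), 3.41839861869812)
before xnear 381.0 ymid at x0+10: 279.83 w 10.8 [2.7456868  4.62796704] ((409.6546936035156, 281.01910400390625), (57.29547882080078, 11.266304016113281), 3.679734706878662)
after xnear 377.3 ymid at x0+10: 359.60 w 9.5 [3.32974537 3.56418957] ((404.31048583984375, 357.37310791015625), (53.59714126586914, 16.86150550842285), 3.3442864418029785)
after xnear 382.6 ymid at x0+10: 279.49 w 10.1 [3.79800382 3.60600517] ((408.2646789550781, 280.4608154296875), (51.689613342285156, 10.699173927307129), 3.142334461212158)
```

Call:
jog_arm(
  commands=[
    [-1.2, 0.02, 0, -0.3],
    [-3.6, 0.06, 0, -0.6],
    [-6.8, 0.12, 0, -0.9],
    [-10, 0.17, 0, -1.2],
    [-13.2, 0.22, 0, -1.6],
    [-16.4, 0.27, 0, -2.0],
    [-19, 0.32, 0, -2.4],
    [-20.8, 0.35, 0, -2.7],
    [-21.72, 0.37, 0, -2.7],
    [-21.72, 0.37, 0, -2.7],
  ],
)

```text
time: 8.3
tool_pos: [424.7, 102.9, 133.0]
eef_rot: [[-0.11, 0.994, -0.001], [0.994, 0.11, -0.0], [-0.0, -0.001, -1.0]]
ft_force: [0.6, 0.6, -1.7]
gripper_width: 42.7
```

```bash
python3 - <<'E'
from h import *
o=robot.get_obs(); print(o["time"],o["joint_positions"].round(1),o["tool_pos"].round(1),o["eef_rot"].round(3).tolist(),o["ft_force"],o["gripper_width"])
for n in("side",):
    im=robot.read_camera(n); cv2.imwrite(f"pics/{n}4.png",im)
    cv2.imwrite(f"pics/{n}4c.png",cv2.resize(im[180:290,290:410],None,fx=5,fy=5,interpolation=cv2.INTER_CUBIC))
E
```

```text
8.3 [  4.7  24.8 -32.7 122.9  21.6  38.  -36.6] [424.7 102.9 133. ] [[-0.11, 0.994, -0.001], [0.994, 0.11, -0.0], [-0.0, -0.001, -1.0]] [ 0.64424219  0.6006791  -1.70263165] 42.72518830159397
```

View pics/side4c.png

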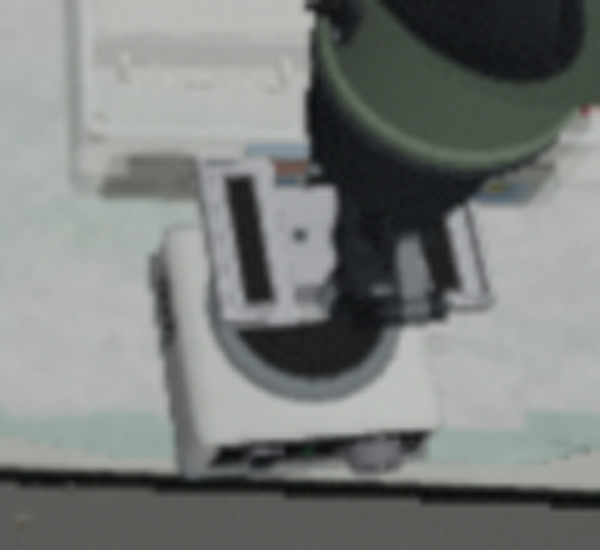

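```bash
python3 - <<'E'
from strips import *
im=cv2.imread("pics/side4.png")
for b in [(332,214,15,28),(372,224,12,17)]:
        for P,r in strips(im,"side",b,157.3):
            print(r,P[:,0].min())
            x0=P[:,0].min(); Q=P[(P[:,0]>x0+5)&(P[:,0]<x0+22)]
            mid=np.median(Q[:,1]); L=Q[Q[:,1]>mid];Rr=Q[Q[:,1]<mid]
            pl=np.polyfit(L[:,0],L[:,1],1);pr=np.polyfit(Rr[:,0],Rr[:,1],1)
            print("xnear %.1f"%x0,"ymid at x0+10: %.2f"%((np.polyval(pl,x0+10)+np.polyval(pr,x0+10))/2),"w %.1f"%(np.polyval(pl,x0+10)-np.polyval(pr,x0+10)),np.degrees(np.arctan([pl[0],pr[0]])))
E
```

```text
((421.55108642578125, 142.5763702392578), (57.46630859375, 11.268590927124023), 6.641469478607178) 392.78426736038875
xnear 392.8 ymid at x0+10: 140.55 w 10.6 [5.72376134 7.66219885]
((414.3983154296875, 63.66880416870117), (39.094295501708984, 16.421815872192383), 6.19736385345459) 394.7470767948946
xnear 394.7 ymid at x0+10: 61.02 w 9.5 [ 9.04449031 -6.81438869]
```

Call:
jog_arm(
  commands=[
    [0.05, 0.02, 0.1, 0],
    [0.11, 0.04, 0.4, 0],
    [0.11, 0.04, 0.8, 0],
    [0.11, 0.04, 1.2, 0],
    [0.11, 0.04, 1.5, 0],
    [0.11, 0.04, 1.7, 0],
    [0.11, 0.04, 1.85, 0],
    [0.11, 0.04, 1.85, 0],
    [0.11, 0.04, 1.85, 0],
    [0.11, 0.04, 1.85, 0],
  ],
)

```text
time: 9.35
tool_pos: [425.3, 105.3, 114.9]
eef_rot: [[-0.111, 0.994, 0.0], [0.994, 0.111, 0.0], [0.0, 0.0, -1.0]]
ft_force: [-0.6, 0.3, -1.1]
gripper_width: 42.6
```

Call:
jog_arm(
  commands=[
    [0, 0, 0.02, 0],
    [0, 0, 0.04, 0],
    [0, 0, 0.06, 0],
    [0, 0, 0.08, 0],
    [0, 0, 0.1, 0],
    [0, 0, 0.1, 0],
    [0, 0, 0.1, 0],
    [0, 0, 0.1, 0],
    [0, 0, 0.1, 0],
    [0, 0, 0.1, 0],
  ],
)

```text
time: 10.35
tool_pos: [425.3, 105.3, 113.8]
eef_rot: [[-0.111, 0.994, 0.0], [0.994, 0.111, 0.0], [0.0, 0.0, -1.0]]
ft_force: [-0.5, 0.7, -1.4]
gripper_width: 42.5
```

Call:
jog_arm(
  commands=[
    [-0.05, -0.02, -0.05, 0],
    [-0.11, -0.03, -0.05, 0],
    [-0.11, -0.03, -0.05, 0],
    [-0.11, -0.03, 0, 0],
    [-0.11, -0.03, 0.03, 0],
    [-0.11, -0.03, 0.06, 0],
    [-0.11, -0.03, 0.1, 0],
    [-0.11, -0.03, 0.1, 0],
    [-0.11, -0.03, 0.1, 0],
    [-0.11, -0.03, 0.1, 0],
  ],
)

```text
time: 11.35
tool_pos: [425.1, 104.2, 112.8]
eef_rot: [[-0.111, 0.994, -0.0], [0.994, 0.111, 0.0], [0.0, -0.0, -1.0]]
ft_force: [-0.1, 0.3, -1.7]
gripper_width: 42.9
```

Call:
jog_arm(
  commands=[
    [0, 0, 0.03, 0],
    [0, 0, 0.06, 0],
    [0, 0, 0.09, 0],
    [0, 0, 0.12, 0],
    [0, 0, 0.15, 0],
    [0, 0, 0.15, 0],
    [0, 0, 0.15, 0],
    [0, 0, 0.15, 0],
    [0, 0, 0.15, 0],
    [0, 0, 0.15, 0],
  ],
)

```text
time: 12.35
tool_pos: [425.1, 104.2, 111.3]
eef_rot: [[-0.111, 0.994, -0.0], [0.994, 0.111, 0.0], [0.0, -0.0, -1.0]]
ft_force: [0.3, 0.0, -1.8]
gripper_width: 42.9
```

Call:
jog_arm(
  commands=[
    [0, 0, 0.05, 0],
    [0, 0, 0.1, 0],
    [0, 0, 0.15, 0],
    [0, 0, 0.2, 0],
    [0, 0, 0.25, 0],
    [0, 0, 0.3, 0],
    [0, 0, 0.35, 0],
    [0, 0, 0.35, 0],
    [0, 0, 0.35, 0],
    [0, 0, 0.35, 0],
  ],
)

```text
time: 13.35
tool_pos: [425.1, 104.2, 107.8]
eef_rot: [[-0.111, 0.994, 0.0], [0.994, 0.111, 0.0], [0.0, 0.0, -1.0]]
ft_force: [0.0, -0.0, -1.0]
gripper_width: 42.7
```

Call:
jog_arm(
  commands=[
    [0, 0, 0.04, 0],
    [0, 0, 0.08, 0],
    [0, 0, 0.12, 0],
    [0, 0, 0.16, 0],
    [0, 0, 0.2, 0],
    [0, 0, 0.24, 0],
    [0, 0, 0.28, 0],
    [0, 0, 0.3, 0],
    [0, 0, 0.3, 0],
    [0, 0, 0.3, 0],
  ],
)

```text
time: 14.35
tool_pos: [425.2, 104.2, 104.8]
eef_rot: [[-0.111, 0.994, 0.0], [0.994, 0.111, 0.0], [0.0, 0.0, -1.0]]
ft_force: [0.6, 0.6, -1.1]
gripper_width: 42.5
```

Call:
jog_arm(
  commands=[
    [0, 0, 0.04, 0],
    [0, 0, 0.08, 0],
    [0, 0, 0.12, 0],
    [0, 0, 0.16, 0],
    [0, 0, 0.2, 0],
    [0, 0, 0.2, 0],
    [0, 0, 0.2, 0],
    [0, 0, 0.2, 0],
    [0, 0, 0.2, 0],
    [0, 0, 0.2, 0],
  ],
)

```text
time: 15.35
tool_pos: [425.6, 104.3, 102.9]
eef_rot: [[-0.111, 0.994, 0.001], [0.994, 0.111, 0.0], [0.0, 0.001, -1.0]]
ft_force: [5.7, -0.1, 1.1]
gripper_width: 42.7
```

Call:
jog_arm(
  commands=[
    [0, 0, 0.04, 0],
    [0, 0, 0.08, 0],
    [0, 0, 0.12, 0],
    [0, 0, 0.16, 0],
    [0, 0, 0.2, 0],
    [0, 0, 0.24, 0],
    [0, 0, 0.28, 0],
    [0, 0, 0.3, 0],
    [0, 0, 0.3, 0],
    [0, 0, 0.3, 0],
  ],
)

```text
time: 16.35
tool_pos: [425.6, 104.3, 99.9]
eef_rot: [[-0.111, 0.994, 0.001], [0.994, 0.111, 0.0], [0.0, 0.001, -1.0]]
ft_force: [6.1, -0.4, -0.4]
gripper_width: 42.5
```

Call:
jog_arm(
  commands=[
    [0, 0, 0.04, 0],
    [0, 0, 0.08, 0],
    [0, 0, 0.12, 0],
    [0, 0, 0.16, 0],
    [0, 0, 0.2, 0],
    [0, 0, 0.24, 0],
    [0, 0, 0.28, 0],
    [0, 0, 0.32, 0],
    [0, 0, 0.35, 0],
    [0, 0, 0.35, 0],
  ],
)

```text
time: 17.35
tool_pos: [425.5, 104.2, 96.3]
eef_rot: [[-0.111, 0.994, 0.001], [0.994, 0.111, 0.0], [0.0, 0.001, -1.0]]
ft_force: [6.8, 0.3, -4.2]
gripper_width: 42.5
```

Call:
jog_arm(
  commands=[
    [0, 0, 0.03, 0],
    [0, 0, 0.06, 0],
    [0, 0, 0.09, 0],
    [0, 0, 0.12, 0],
    [0, 0, 0.15, 0],
    [0, 0, 0.15, 0],
    [0, 0, 0.15, 0],
    [0, 0, 0.15, 0],
    [0, 0, 0.15, 0],
    [0, 0, 0.15, 0],
  ],
)

```text
time: 18.35
tool_pos: [425.0, 104.1, 94.8]
eef_rot: [[-0.111, 0.994, -0.0], [0.994, 0.111, -0.0], [-0.0, -0.0, -1.0]]
ft_force: [1.3, 0.0, -4.0]
gripper_width: 42.7
```

Call:
jog_arm(
  commands=[
    [0, 0, 0.02, 0],
    [0, 0, 0.04, 0],
    [0, 0, 0.06, 0],
    [0, 0, 0.08, 0],
    [0, 0, 0.1, 0],
    [0, 0, 0.1, 0],
    [0, 0, 0.1, 0],
    [0, 0, 0.1, 0],
    [0, 0, 0.1, 0],
    [0, 0, 0.1, 0],
  ],
)

```text
time: 19.35
tool_pos: [425.1, 104.2, 93.8]
eef_rot: [[-0.111, 0.994, -0.0], [0.994, 0.111, 0.0], [0.0, -0.0, -1.0]]
ft_force: [0.3, 0.8, -1.8]
gripper_width: 42.5
```

Call:
jog_arm(
  commands=[
    [0, 0, 0.01, 0],
    [0, 0, 0.02, 0],
    [0, 0, 0.03, 0],
    [0, 0, 0.04, 0],
    [0, 0, 0.05, 0],
    [0, 0, 0.05, 0],
    [0, 0, 0.05, 0],
    [0, 0, 0.05, 0],
    [0, 0, 0.05, 0],
    [0, 0, 0.05, 0],
  ],
)

```text
time: 20.35
tool_pos: [425.1, 104.2, 93.5]
eef_rot: [[-0.111, 0.994, 0.0], [0.994, 0.111, -0.0], [-0.0, 0.0, -1.0]]
ft_force: [-3.3, -0.8, 9.4]
gripper_width: 42.5
```

Call:
jog_arm(
  commands=[
    [0, 0, 0, 0],
    [0, 0, 0, 0],
    [0, 0, 0, 0],
    [0, 0, 0, 0],
    [0, 0, 0, 0],
    [0, 0, 0, 0],
    [0, 0, 0, 0],
    [0, 0, 0, 0],
    [0, 0, 0, 0],
    [0, 0, 0, 0],
  ],
  hand=0,
)

```text
time: 21.35
tool_pos: [425.1, 104.2, 93.3]
eef_rot: [[-0.111, 0.994, 0.0], [0.994, 0.111, 0.0], [0.0, 0.0, -1.0]]
ft_force: [0.0, 0.1, 0.1]
gripper_width: 85.4
```

Call:
jog_arm(
  commands=[
    [0, 0, -0.5, 0],
    [0, 0, -1.5, 0],
    [0, 0, -3.5, 0],
    [0, 0, -6, 0],
    [2, 0, -9, 0],
    [5, 0, -12, 0],
    [9, 0, -14, 0],
    [12, 1, -14, 0],
    [15, 2, -14, 0],
    [17, 3, -14, 0],
  ],
)

```text
time: 22.35
tool_pos: [435.7, 278.6, 234.5]
eef_rot: [[-0.113, 0.994, 0.001], [0.994, 0.113, 0.001], [0.001, 0.001, -1.0]]
ft_force: [0.0, -1.1, 0.5]
gripper_width: 85.5
```

```bash
python3 - <<'E'
from h import *
o=robot.get_obs(); print(o["time"],o["joint_positions"].round(1),o["tool_pos"].round(1),o["eef_rot"].round(3).tolist(),o["ft_force"],o["gripper_width"])
for n in("side","top"):
    im=robot.read_camera(n); cv2.imwrite(f"pics/{n}5.png",im)
    cv2.imwrite(f"pics/{n}5c.png",cv2.resize(im[160:290,200:390],None,fx=4,fy=4,interpolation=cv2.INTER_CUBIC))
E
```

```text
22.35 [ -9.8  23.5 -38.4 106.2  17.4  56.1 -49.2] [435.7 278.6 234.5] [[-0.113, 0.994, 0.001], [0.994, 0.113, 0.001], [0.001, 0.001, -1.0]] [ 0.01044314 -1.05825223  0.45059074] 85.49104072469265
```

View pics/side5c.png

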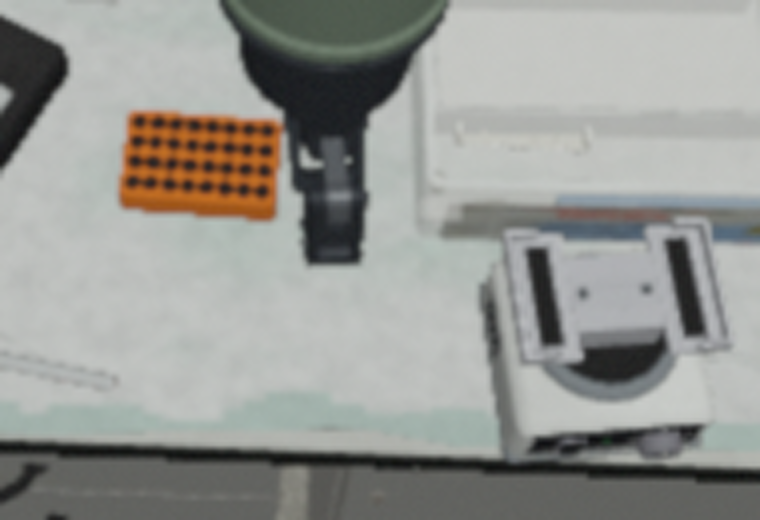

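View pics/top5c.png

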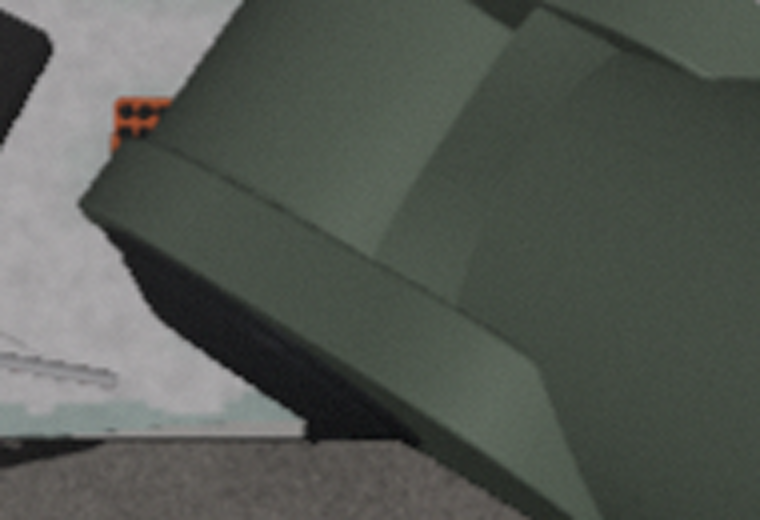

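```bash
python3 - <<'E'
from strips import *
im5=cv2.imread("pics/side5.png")
print("carrier")
for b in [(325,218,18,34),(361,216,18,34)]:
    for P,r in strips(im5,"side",b,118): print(r)
for n,f in(("side","side0"),("top","top0"),("side","side5")):
    im=cv2.imread(f"pics/{f}.png"); hsv=cv2.cvtColor(im,cv2.COLOR_BGR2HSV); m=cv2.inRange(hsv,(3,150,60),(20,255,255)); m=cv2.morphologyEx(m,cv2.MORPH_CLOSE,np.ones((5,5)))
    cs,_=cv2.findContours(m,cv2.RETR_EXTERNAL,cv2.CHAIN_APPROX_SIMPLE); c=max(cs,key=cv2.contourArea)
    g=cv2.cvtColor(im,cv2.COLOR_BGR2GRAY); up=cv2.resize(im,None,fx=S,fy=S,interpolation=cv2.INTER_CUBIC)
    msk=np.zeros(up.shape[:2],np.uint8); cv2.drawContours(msk,[cv2.convexHull(c)*S],-1,255,-1)
    d=((up[:,:,2]<75)&(msk>0)).astype(np.uint8)
    k,_,st,ce=cv2.connectedComponentsWithStats(d); 
    ce=ce[1:][st[1:,4]>60]; P=onplane(n,(ce+.5)/S-.5,26)
    r=cv2.minAreaRect(P.astype(np.float32)); print(f,len(P),"rect",r,"mean",P.mean(0))
    o=cv2.findContours((cv2.inRange(cv2.cvtColor(up,cv2.COLOR_BGR2HSV),(3,130,50),(20,255,255))),cv2.RETR_EXTERNAL,cv2.CHAIN_APPROX_NONE)[0]; o=max(o,key=cv2.contourArea).reshape(-1,2)
    print("   outline",cv2.minAreaRect(onplane(n,(o+.5)/S-.5,26).astype(np.float32)))
E
```

```text
carrier
((422.1294860839844, 143.88150024414062), (56.539764404296875, 10.47948932647705), 6.420292377471924)
((430.9230651855469, 64.3918228149414), (56.41624450683594, 10.860342025756836), 6.350147724151611)
side0 32 rect ((545.7680053710938, 345.4934387207031), (84.47409057617188, 43.790897369384766), 87.72982788085938) mean [545.80141079 345.61198625]
   outline ((222.73426818847656, 818.1185913085938), (246.87232971191406, 211.88121032714844), 1.583396553993225)
top0 6 rect ((548.6162109375, 330.00830078125), (45.24492263793945, 47.316043853759766), 9.212124824523926) mean [546.77527822 335.69307117]
   outline ((542.2843017578125, 345.2172546386719), (100.49712371826172, 66.23768615722656), 87.28047943115234)
side5 32 rect ((545.7744140625, 345.53118896484375), (84.5332260131836, 43.78346633911133), 87.6286849975586) mean [545.80497613 345.62680488]
   outline ((178.9351806640625, 840.619384765625), (167.42991638183594, 58.159732818603516), 19.348447799682617)
```

Call:
jog_arm(
  commands=[
    [0.8, 1.6, 0, 1],
    [1.8, 3.6, 1, 2.5],
    [2.8, 5.7, 2.5, 4],
    [3.8, 7.8, 4.5, 5.5],
    [4.8, 9.8, 7, 7],
    [5.4, 11, 10, 8],
    [5.66, 11.55, 13, 8.8],
    [5.66, 11.55, 15.5, 8.8],
    [5.66, 11.55, 17, 8.8],
    [5.66, 11.55, 17.3, 8.8],
  ],
)

```text
time: 23.45
tool_pos: [543.9, 344.7, 59.4]
eef_rot: [[0.042, 0.999, -0.002], [0.999, -0.042, -0.001], [-0.001, -0.002, -1.0]]
ft_force: [0.5, -0.8, 0.3]
gripper_width: 85.4
```

```bash
python3 - <<'E'
from h import *
for n in("side",):
    im=robot.read_camera(n); cv2.imwrite(f"pics/{n}6.png",im)
    cv2.imwrite(f"pics/{n}6c.png",cv2.resize(im[140:250,200:310],None,fx=5,fy=5,interpolation=cv2.INTER_CUBIC))
o=robot.get_obs(); print(o["time"],o["joint_positions"].round(1),o["tool_pos"].round(1),o["eef_rot"].round(3).tolist(),o["ft_force"],o["gripper_width"])
E
```

```text
23.5 [-19.5  46.  -28.2  94.2  27.7  47.  -62.1] [544.3 345.1  60.2] [[0.042, 0.999, -0.001], [0.999, -0.042, -0.0], [-0.0, -0.001, -1.0]] [-0.28432663 -0.70163392  0.93903214] 85.39848049964701
```

View pics/side6c.png

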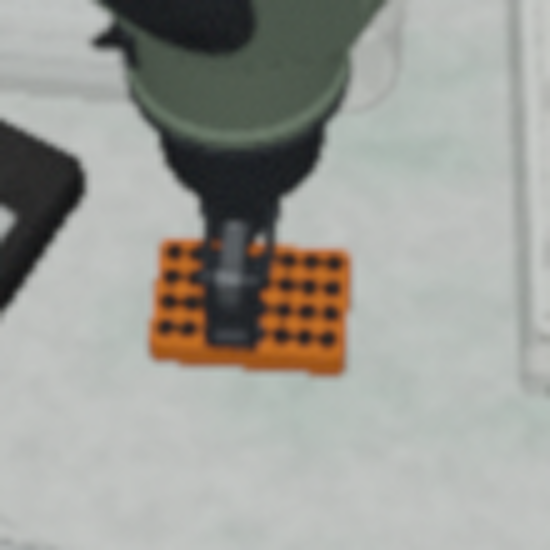

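```bash
python3 - <<'E'
from h import *
for X in [(497,347,66),(497,347,75),(544.5,345.5,26),(511.5,346.9,26)]:
    q=proj("side",[X])[0]; print(X,(q-[200,140]+.5)*5-.5)
E
```

```text
(497, 347, 66) [240.57217341 348.41931244]
(497, 347, 75) [240.10551148 340.84806557]
(544.5, 345.5, 26) [250.25642707 296.84440439]
(511.5, 346.9, 26) [244.24561436 354.63719508]
```

```bash
python3 - <<'E'
from h import *
for z in (12,20,25):
    q=proj("side",[(357,323.7,z)])[0]; print(q,(q-[210,200]+.5)*6-.5)
im=cv2.imread("pics/side6.png"); g=im.max(2)
for r in (203,205,207): print(r,g[r,232:262].tolist())
im=cv2.imread("pics/side2.png"); g=im.max(2)
for r in (268,270,272): print(r,g[r,245:275].tolist())
E
```

```text
[254.80581784 271.6396555 ] [271.33490701 432.337933  ]
[254.77485178 270.7380686 ] [271.14911071 426.92841162]
[254.75526069 270.16769726] [271.03156415 423.50618359]
203 [169, 163, 172, 187, 183, 170, 173, 183, 156, 68, 40, 40, 42, 40, 39, 40, 39, 40, 40, 65, 124, 163, 170, 149, 118, 135, 163, 156, 115, 99]
205 [64, 49, 83, 100, 83, 50, 67, 125, 124, 66, 42, 48, 49, 51, 49, 49, 46, 43, 40, 62, 117, 162, 170, 143, 127, 157, 182, 180, 162, 162]
207 [166, 165, 180, 180, 162, 154, 162, 179, 155, 71, 49, 62, 69, 70, 70, 69, 65, 52, 40, 51, 92, 141, 134, 67, 51, 76, 106, 96, 48, 54]
268 [191, 191, 191, 191, 190, 187, 165, 108, 53, 43, 49, 52, 54, 50, 45, 43, 49, 94, 161, 188, 191, 192, 191, 192, 192, 192, 192, 192, 192, 189]
270 [178, 181, 183, 183, 182, 180, 162, 111, 55, 47, 49, 49, 51, 52, 52, 49, 50, 91, 152, 182, 187, 188, 187, 188, 189, 189, 190, 190, 189, 190]
272 [59, 63, 67, 71, 72, 73, 63, 50, 50, 67, 78, 78, 77, 76, 74, 66, 49, 49, 75, 100, 107, 108, 122, 133, 135, 137, 138, 145, 148, 148]
```

```bash
python3 - <<'E'
from h import *
im=robot.read_camera("side"); cv2.imwrite("pics/side7.png",im); g=im.max(2)
o=robot.get_obs(); print(o["time"],o["tool_pos"],o["eef_rot"])
for r in (199,201,203,205,207,209): print(r,g[r,236:258].tolist())
for y in (345,347.2,350):
  print(y,[proj("side",[(x,y,z)])[0].round(1) for x,z in((494,66),(494,73),(497,80))])
E
```

```text
23.55 [544.66252059 345.4283704   61.10044883] [[ 4.21857984e-02  9.99109752e-01  2.49031007e-04]
 [ 9.99109735e-01 -4.21858723e-02  2.99341569e-04]
 [ 3.09580671e-04  2.36181340e-04 -9.99999924e-01]]
199 [142, 108, 92, 95, 82, 44, 41, 59, 71, 72, 71, 60, 46, 41, 39, 57, 132, 178, 192, 188, 170, 162]
201 [138, 96, 70, 73, 62, 38, 42, 43, 49, 52, 49, 48, 42, 38, 38, 42, 49, 95, 118, 98, 65, 75]
203 [183, 169, 174, 184, 155, 68, 39, 41, 39, 41, 40, 38, 39, 40, 37, 68, 126, 163, 170, 149, 119, 134]
205 [81, 51, 68, 123, 118, 54, 43, 48, 52, 51, 52, 49, 45, 43, 37, 56, 115, 162, 171, 143, 127, 156]
207 [162, 154, 162, 171, 146, 75, 49, 61, 67, 70, 71, 71, 66, 54, 44, 59, 97, 141, 133, 69, 49, 77]
209 [177, 179, 180, 179, 165, 140, 132, 129, 125, 115, 105, 106, 110, 112, 117, 161, 190, 195, 187, 173, 169, 182]
345 [array([248.5, 210.4]), array([248.4, 209.3]), array([248.4, 206.9])]
347.2 [array([247.6, 210.4]), array([247.5, 209.2]), array([247.5, 206.9])]
350 [array([246.4, 210.4]), array([246.3, 209.2]), array([246.3, 206.9])]
```

Call:
jog_arm(
  commands=[
    [0, 0, 1, 0],
    [0, 0, 2.2, 0],
    [0, 0, 3.4, 0],
    [0, 0, 4.5, 0],
    [0, 0, 5.2, 0],
    [0, 0, 5.6, 0],
    [0, 0, 5.8, 0],
    [0, 0, 5.8, 0],
    [0, 0, 5.8, 0],
    [0, 0, 5.8, 0],
  ],
)

```text
time: 24.55
tool_pos: [544.7, 345.7, 2.7]
eef_rot: [[0.042, 0.999, 0.0], [0.999, -0.042, 0.0], [0.0, 0.0, -1.0]]
ft_force: [0.1, 0.2, 0.3]
gripper_width: 85.7
```

Call:
jog_arm(
  commands=[
    [0, 0, 0, 0],
    [0, 0, 0, 0],
    [0, 0, 0, 0],
    [0, 0, 0, 0],
    [0, 0, 0, 0],
    [0, 0, 0, 0],
    [0, 0, 0, 0],
    [0, 0, 0, 0],
    [0, 0, 0, 0],
    [0, 0, 0, 0],
  ],
  hand=255,
  newtons=50,
)

```text
time: 25.55
tool_pos: [544.6, 345.6, 2.8]
eef_rot: [[0.042, 0.999, 0.0], [0.999, -0.042, 0.0], [0.0, 0.0, -1.0]]
ft_force: [-1.8, -1.5, 5.6]
gripper_width: 65.2
```

Call:
jog_arm(
  commands=[
    [0, 0, -0.5, 0],
    [0, 0, -1.5, 0],
    [0, 0, -3.5, 0],
    [0, 0, -6, 0],
    [0, 0, -9, 0],
    [0, 0, -12, 0],
    [0, 0, -14.5, 0],
    [0, 0, -16, 0],
    [0, 0, -16, 0],
    [0, 0, -16, 0],
  ],
)

```text
time: 26.55
tool_pos: [544.3, 345.2, 161.8]
eef_rot: [[0.042, 0.999, -0.0], [0.999, -0.042, -0.0], [-0.0, -0.0, -1.0]]
ft_force: [-0.8, -0.3, -1.8]
gripper_width: 64.8
```

Call:
jog_arm(
  commands=[
    [-1.2, -0.6, 0, -0.8],
    [-4, -1.8, 0, -1.8],
    [-7.5, -3.4, 0, -3],
    [-11, -4.9, 0, -4.2],
    [-14.5, -6.5, 0, -5.4],
    [-18, -8, 0, -6.6],
    [-21, -9.3, 0, -7.6],
    [-23.4, -10.4, 0, -8.4],
    [-24.62, -10.93, 0, -8.8],
    [-24.62, -10.93, 0, -8.8],
  ],
)

```text
time: 27.55
tool_pos: [424.3, 102.8, 161.8]
eef_rot: [[-0.11, 0.994, -0.001], [0.994, 0.11, -0.001], [-0.001, -0.001, -1.0]]
ft_force: [-0.2, 0.7, -0.8]
gripper_width: 64.8
```

Call:
jog_arm(
  commands=[
    [0, 0, 0, 0],
    [0, 0, 0, 0],
    [0, 0, 0, 0],
    [0, 0, 0, 0],
    [0, 0, 0, 0],
    [0, 0, 0, 0],
    [0, 0, 0, 0],
    [0, 0, 0, 0],
    [0, 0, 0, 0],
    [0, 0, 0, 0],
  ],
)

```text
time: 28.55
tool_pos: [424.9, 104.2, 162.3]
eef_rot: [[-0.111, 0.994, 0.0], [0.994, 0.111, 0.0], [0.0, 0.0, -1.0]]
ft_force: [0.4, -0.3, -1.1]
gripper_width: 64.8
```

```bash
python3 - <<'E'
from h import *
for n in("side","top"):
    im=robot.read_camera(n); cv2.imwrite(f"pics/{n}8.png",im)
    cv2.imwrite(f"pics/{n}8c.png",cv2.resize(im[170:280,290:410],None,fx=5,fy=5,interpolation=cv2.INTER_CUBIC))
o=robot.get_obs(); print(o["time"],o["joint_positions"].round(1),o["tool_pos"].round(1),o["eef_rot"].round(3).tolist(),o["ft_force"],o["gripper_width"])
E
```

```text
28.65 [  8.5  22.4 -37.2 121.3  20.   42.3 -35.2] [424.9 104.1 162.3] [[-0.111, 0.994, 0.0], [0.994, 0.111, 0.0], [0.0, 0.0, -1.0]] [-0.62768928  0.50952238 -0.51999043] 65.22218220198702
```

View pics/side8c.png

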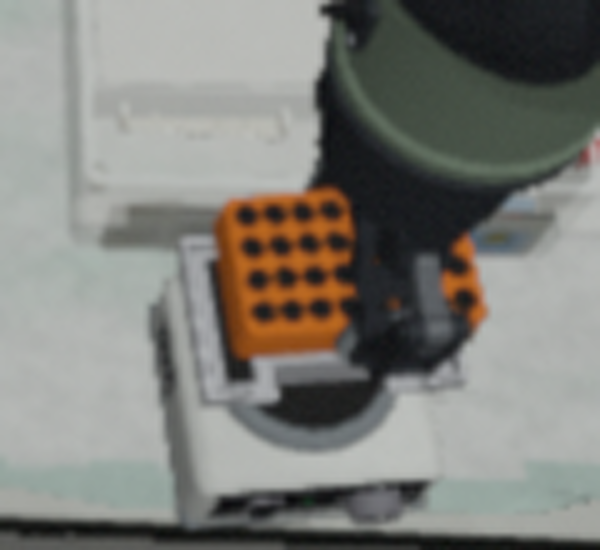

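```bash
python3 - <<'E'
from strips import *
im=cv2.imread("pics/side8.png"); up=cv2.resize(im,None,fx=S,fy=S,interpolation=cv2.INTER_CUBIC)
x,y,w,h=334,208,24,28
d=np.zeros(up.shape[:2],np.uint8); d[y*S:(y+h)*S,x*S:(x+w)*S]=(up[y*S:(y+h)*S,x*S:(x+w)*S,2]<95)
k,_,st,ce=cv2.connectedComponentsWithStats(d)
for s,c in zip(st[1:],ce[1:]):
    if s[4]>60:
        px=(c+.5)/S-.5; print(((px-[290,170]+.5)*5).round(0),s[4],onplane("side",px,185.5).round(1))
E
```

```text
[331. 211.] 664 [[447.3 111.8]]
[303. 213.] 665 [[445.9 123.7]]
[247. 216.] 670 [[443.4 147.4]]
[275. 214.] 683 [[444.7 135.5]]
[334. 242.] 473 [[433.  111.4]]
[309. 244.] 684 [[431.7 121.9]]
[281. 246.] 683 [[430.2 134. ]]
[253. 248.] 682 [[428.9 145.8]]
[224. 307.] 983 [[401.7 159.2]]
[337. 273.] 173 [[418.6 111.1]]
[286. 278.] 719 [[415.9 132.5]]
[315. 276.] 735 [[417.  120.5]]
[259. 280.] 685 [[414.4 144.1]]
[321. 309.] 773 [[402.7 119.2]]
[292. 311.] 778 [[401.3 131.2]]
[264. 312.] 756 [[400.1 142.5]]
```

Call:
jog_arm(
  commands=[
    [0.05, 0.02, 0.2, 0],
    [0.09, 0.03, 0.6, 0],
    [0.09, 0.03, 1.1, 0],
    [0.09, 0.03, 1.6, 0],
    [0.09, 0.03, 2.1, 0],
    [0.09, 0.03, 2.5, 0],
    [0.09, 0.03, 2.8, 0],
    [0.09, 0.03, 2.9, 0],
    [0.09, 0.03, 2.9, 0],
    [0.09, 0.03, 2.9, 0],
  ],
)

```text
time: 29.65
tool_pos: [425.2, 105.1, 133.4]
eef_rot: [[-0.111, 0.994, 0.0], [0.994, 0.111, 0.0], [0.0, 0.0, -1.0]]
ft_force: [0.5, -0.0, -0.8]
gripper_width: 65.1
```

```bash
python3 - <<'E'
from strips import *
o=robot.get_obs(); print(o["time"],o["tool_pos"].round(1),o["ft_force"].round(1))
im=robot.read_camera("side"); cv2.imwrite("pics/side9.png",im)
cv2.imwrite("pics/side9c.png",cv2.resize(im[170:280,290:410],None,fx=6,fy=5.4,interpolation=cv2.INTER_CUBIC))
up=cv2.resize(im,None,fx=S,fy=S,interpolation=cv2.INTER_CUBIC)
x,y,w,h=334,208,24,36
d=np.zeros(up.shape[:2],np.uint8); d[y*S:(y+h)*S,x*S:(x+w)*S]=(up[y*S:(y+h)*S,x*S:(x+w)*S,2]<95)
k,_,st,ce=cv2.connectedComponentsWithStats(d)
for s,c in zip(st[1:],ce[1:]):
    if s[4]>300:
        px=(c+.5)/S-.5; print(((px-[290,170]+.5)*5).round(0),s[4],onplane("side",px,o["tool_pos"][2]+23.2).round(1))
E
```

```text
29.65 [425.2 105.1 133.4] [ 0.5 -0.  -0.8]
[324. 266.] 10705 [[433.8 109.3]]
[287. 238.] 586 [[446.4 124.7]]
[260. 240.] 647 [[445.  136.5]]
[232. 242.] 580 [[443.7 148.6]]
[294. 269.] 628 [[431.8 122.7]]
[266. 271.] 659 [[430.5 134.9]]
[238. 273.] 627 [[429.1 147. ]]
[299. 300.] 682 [[417.5 121.3]]
[271. 302.] 662 [[416.1 133.4]]
[244. 304.] 635 [[414.6 145.1]]
[263. 335.] 1493 [[400.9 137.6]]
```

View pics/side9c.png

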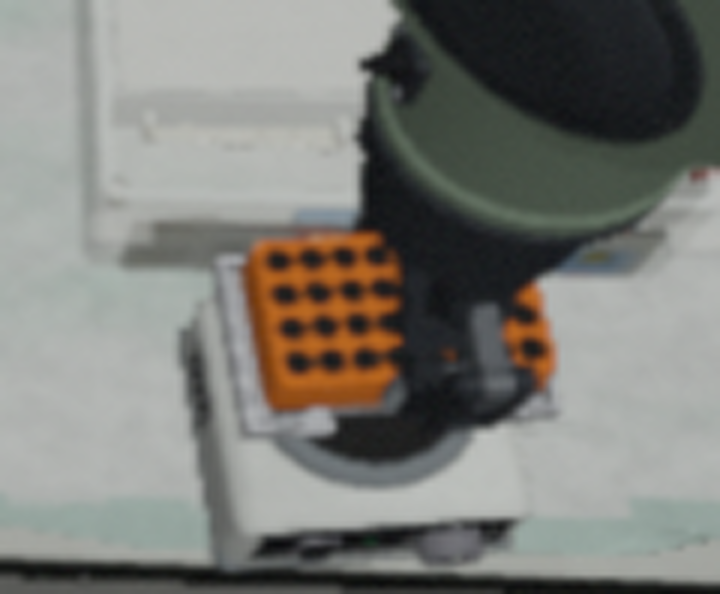

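Call:
jog_arm(
  commands=[
    [0, 0, 0.1, 0],
    [0, 0, 0.2, 0],
    [0, 0, 0.3, 0],
    [0, 0, 0.38, 0],
    [0, 0, 0.46, 0],
    [0, 0, 0.52, 0],
    [0, 0, 0.56, 0],
    [0, 0, 0.6, 0],
    [0, 0, 0.6, 0],
    [0, 0, 0.6, 0],
  ],
)

```text
time: 30.7
tool_pos: [425.1, 105.1, 127.3]
eef_rot: [[-0.111, 0.994, 0.0], [0.994, 0.111, 0.0], [0.0, 0.0, -1.0]]
ft_force: [0.2, 0.3, -0.7]
gripper_width: 64.9
```

Call:
jog_arm(
  commands=[
    [0, 0, 0.1, 0],
    [0, 0, 0.18, 0],
    [0, 0, 0.26, 0],
    [0, 0, 0.34, 0],
    [0, 0, 0.42, 0],
    [0, 0, 0.48, 0],
    [0, 0, 0.53, 0],
    [0, 0, 0.56, 0],
    [0, 0, 0.56, 0],
    [0, 0, 0.56, 0],
  ],
)

```text
time: 31.7
tool_pos: [425.1, 105.1, 121.7]
eef_rot: [[-0.111, 0.994, 0.0], [0.994, 0.111, 0.0], [0.0, 0.0, -1.0]]
ft_force: [-0.3, -0.8, -1.1]
gripper_width: 64.9
```

Call:
jog_arm(
  commands=[
    [0, 0, 0.02, 0],
    [0, 0, 0.04, 0],
    [0, 0, 0.06, 0],
    [0, 0, 0.08, 0],
    [0, 0, 0.1, 0],
    [0, 0, 0.1, 0],
    [0, 0, 0.1, 0],
    [0, 0, 0.1, 0],
    [0, 0, 0.1, 0],
    [0, 0, 0.1, 0],
  ],
)

```text
time: 32.7
tool_pos: [425.1, 105.1, 120.7]
eef_rot: [[-0.111, 0.994, -0.0], [0.994, 0.111, -0.0], [-0.0, -0.0, -1.0]]
ft_force: [0.4, 1.1, 1.1]
gripper_width: 64.9
```

Call:
jog_arm(
  commands=[
    [0, 0, 0.02, 0],
    [0, 0, 0.02, 0],
    [0, 0, 0.02, 0],
    [0, 0, 0.02, 0],
    [0, 0, 0.02, 0],
    [0, 0, 0.02, 0],
    [0, 0, 0.02, 0],
    [0, 0, 0.02, 0],
    [0, 0, 0.02, 0],
    [0, 0, 0.02, 0],
  ],
)

```text
time: 33.7
tool_pos: [425.2, 105.1, 120.7]
eef_rot: [[-0.111, 0.994, 0.0], [0.994, 0.111, -0.0], [-0.0, 0.0, -1.0]]
ft_force: [-1.7, -0.6, 6.3]
gripper_width: 64.7
```

Call:
jog_arm(
  commands=[
    [0, 0, 0, 0],
    [0, 0, 0, 0],
    [0, 0, 0, 0],
    [0, 0, 0, 0],
    [0, 0, 0, 0],
    [0, 0, 0, 0],
    [0, 0, 0, 0],
    [0, 0, 0, 0],
    [0, 0, 0, 0],
    [0, 0, 0, 0],
  ],
  hand=0,
)

```text
time: 34.7
tool_pos: [425.1, 105.1, 120.5]
eef_rot: [[-0.111, 0.994, -0.0], [0.994, 0.111, 0.0], [0.0, -0.0, -1.0]]
ft_force: [0.2, -0.5, 0.3]
gripper_width: 85.6
```

Call:
jog_arm(
  commands=[
    [0, 0, -0.5, 0],
    [0, 0, -1.5, 0],
    [0, 0, -3, 0],
    [0, 0, -5, 0],
    [0, 0, -8, 0],
    [2, 0, -11, 0],
    [5, 0, -13, 0],
    [9, 0, -13, 0],
    [13, 1, -13, 0],
    [17, 2, -13, 0],
  ],
)

```text
time: 35.7
tool_pos: [426.0, 277.7, 251.8]
eef_rot: [[-0.111, 0.994, 0.001], [0.994, 0.111, 0.0], [0.0, 0.001, -1.0]]
ft_force: [1.2, -1.6, -0.1]
gripper_width: 85.3
```

Call:
jog_arm(
  commands=[
    [3, 2, 0, 0],
    [7, 5, 0, 0],
    [10, 8, 0, 0],
    [12, 10, 0, 0],
    [12, 10, 0, 0],
    [12, 10, 0, 0],
    [12, 10, 0, 0],
    [12, 10, 0, 0],
    [12, 10, 0, 0],
    [12, 10, 0, 0],
  ],
)

```text
time: 36.7
tool_pos: [512.1, 406.3, 250.8]
eef_rot: [[-0.111, 0.994, 0.0], [0.994, 0.111, 0.0], [-0.0, 0.0, -1.0]]
ft_force: [-0.5, 0.1, -0.7]
gripper_width: 85.2
```

```bash
python3 - <<'E'
from strips import *
o=robot.get_obs(); print(o["time"],o["tool_pos"].round(1),o["ft_force"].round(1))
for n in ("side","top"):
    im=robot.read_camera(n); cv2.imwrite(f"pics/{n}10.png",im)
    cv2.imwrite(f"pics/{n}10c.png",cv2.resize(im[190:280,300:390],None,fx=6,fy=6,interpolation=cv2.INTER_CUBIC))
    cv2.imwrite(f"pics/{n}10w.png",im)
E
```

```text
36.7 [512.1 406.3 250.8] [-0.5  0.1 -0.7]
```

View pics/side10c.png

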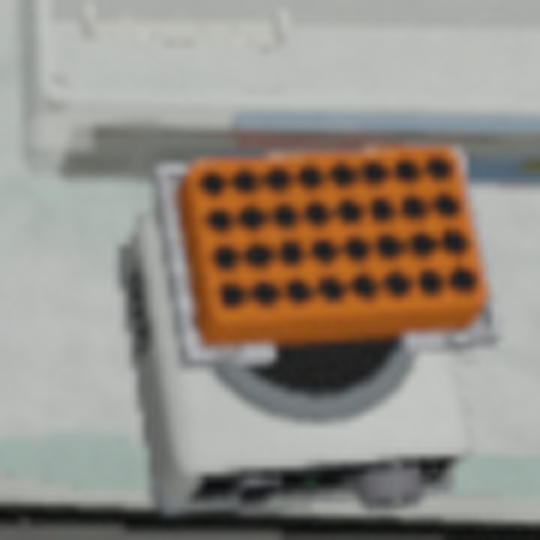

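View pics/top10.png

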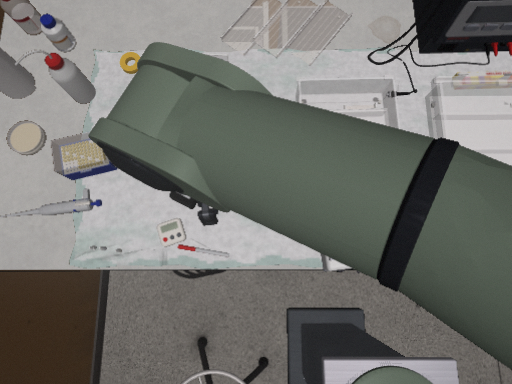

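```bash
python3 - <<'E'
from strips import *
im=cv2.imread("pics/side10.png"); up=cv2.resize(im,None,fx=S,fy=S,interpolation=cv2.INTER_CUBIC)
x,y,w,h=332,216,47,26
d=np.zeros(up.shape[:2],np.uint8); d[y*S:(y+h)*S,x*S:(x+w)*S]=(up[y*S:(y+h)*S,x*S:(x+w)*S,2]<85)
k,_,st,ce=cv2.connectedComponentsWithStats(d); ce=ce[1:][st[1:,4]>150]
P=onplane("side",(ce+.5)/S-.5,144); print(len(P),P.mean(0),cv2.minAreaRect(P.astype(np.float32)))
E
```

```text
32 [426.53971424 104.3315921 ] ((426.5144958496094, 104.31874084472656), (43.79345703125, 84.09282684326172), 6.474709510803223)
```

```bash
python3 -c "
from station import robot
print(robot.close_job())"
```

```text
the job is handed in; nothing more can be done
None
```

I fitted the carrier onto the drive, set the tube block inside its lips, and handed the job in at about 37 s of the 69 s allowed.

- **Carrier fit:** I found the drive from the collar in both views and lowered the carrier in small steps. The ball's side push of about 6 N came on and then vanished. The carrier stopped on the shoulder, with the hand 0.2 mm lower than it was relative to the carrier's underside at the grasp. The highest reading at the end of any move was about 9 N upward, but forces within a move were not logged. I never read the ball itself; its click is inferred from the force drop.
- **Block placement:** In the last side view the block's centre is at (426.5, 104.3) mm and the carrier's is at (426.5, 104.1) mm. Both are turned about 6.4°. The hole spacing matches what I measured on the worktop, so the block is lying flat. The gripper is open and clear.
- **Checks that disagreed or were missing:**
  - The side camera reads about 1.4 mm long in x against the arm. I allowed for this by comparing positions within that one view.
  - Before I gripped the block, one finger sighting was about 3 mm off in y from the arm's reading. I re-measured the block in hand and shifted it 0.9 mm before placing it.
  - The arm hid the mixer from the top camera at the end, so only the side view confirms the final placement.
  - I made no measured check that the timer, beaker, adapter and marker stayed put, but the arm never came near them at low height.

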